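# Close up the capacitor row in the bench clamp

## Robot

A 7-joint arm with a two-finger parallel gripper is mounted at the origin on the work surface. World frame = base frame: x ahead of the robot, y to its left, z up, the work surface at z = 0. Lengths are in m, angles in rad, forces in N, time in s.
With the tool pointing down it reaches from about 0.4 to 0.85 m from the base axis. Payload 4.5 kg.
Tool frame: the origin (TCP) lies at the very end of the fingers, on their centre line; the grasp point (between the pads) lies 19 mm behind it (ctrl.tcp_to_grasp is the distance from the TCP to the grasp point, in m); z points along the fingers, y is the line along which they close (so a half turn about z gives the same grasp; the last joint's range is limited). The gripper opens to 85 mm and grips with 20 to 120 N. Pads are 22 mm wide; open, the fingers measure 114 mm over their backs; the gripper's body (76 mm by 85 mm) begins 54 mm behind the grasp point. The pads swing forward as they close: fully open they stand 13 mm farther back than shut.
Start: joints at [1.159, 0.689, -0.195, 1.565, 0.157, 0.902, -0.215], TCP at [0.27, -0.564, 0.231] pointing down, gripper open.
Joint ranges: [-3.01, 3.01], [-0.46, 2.08], [-1.47, 1.51], [0.13, 2.56], [-1, 4.14], [0.04, 2.09], [-2.66, 2.66]. Speed limits (rad/s): [2.57, 2.57, 3.14, 3.14, 3.14, 3.14, 3.14].

## Interface

Orientations are given as a unit quaternion [w, x, y, z].
In Python, from plant import ctrl gives the robot as it stands.
- The arm moves only by the tool arm_command, never from a script. Its argument "moves" is a list of rows, each a list of 5 numbers: the shift along the world's x, y, z in mm, then the turn about the world's z in degrees, then the closure, from 0 (fully open) to 1 (shut). In form: [[dx, dy, dz, spin, grip], ...]. A call has 1 to 20 rows; each row is the pose to reach, as a shift and turn from the pose commanded when the call began; what a row does not reach only later rows make up. A row lasts 1/8 s, in which the tool goes at most 62.5 mm and 10.7 degrees, less where a joint would pass 70% of its speed; a pose out of reach is approached as far as the arm can. A call with a gripper value outside its range is refused whole. The fingers move at their own pace and stop on an object; "grip_force" is the grip in N (left out, the last holds). Time passes only in rows, so rows that repeat a pose let the fingers close. It gives the time, the measured TCP pose, the force, the opening and the grip force at its end, in the units of the state.
- ctrl.get_state(): the state, without advancing time (a new reading comes with each control period).
- ctrl.read_camera(name): name is "scene" or "top" or "wrist"; returns the picture (480x640x3 uint8, red, green, blue); there is no depth.
- ctrl.calibration(name): a dict with "K" (3x3 intrinsics, pixels), "rvec" (rotation vector, rad) and "tvec" (3), from world to camera coordinates, as OpenCV has them. Camera axes: x right, y down, z forward; pixel columns grow to the right and rows downward; lengths in m; the calibration is good to about 2 mm. A picture is of the moment at which its call begins: read the wrist's pose just before it. calibration takes no time and is no camera call; for the wrist camera it gives the pose at the moment of the call.
- ctrl.job_done(): hands the job in; it is judged then, once.
Trained networks look in the newest picture that a camera, given by its name, has taken for a name from the list of things; names that differ only in an ending like _2 or _b are one class to them, and where a whole thing is asked for, a point or a joint stands for the part that bears it (a point fixed in the world has none). Each returns a list of dicts, best first, with "confidence" (0 to 1); they miss things now and then, are a little off and sometimes report something else, mostly with a low value. They report only what shows in the picture. A call takes as long as a camera call. They do not tell look-alikes from the thing itself.
- ctrl.cut_out(camera, query): "region" (480x640 bool, what is visible of it) and "extent" ([centre column, centre row, width, height] as shares, 0 to 1, of the picture: columns of its width, rows of its height, round what is visible of it).
- ctrl.place_of(camera, query): "point" ([column, row] as shares, 0 to 1, of the picture: columns of its width, rows of its height: a listed point, or the origin of a listed thing).
The state is a dict: "time_s": time; "q": joint angles; "dq": joint speeds; "tau": joint torques, N m; "ee_pos": TCP position; "orientation": TCP orientation; "force": force on the tool from outside, world axes, zero at the start; "ft_torque": the same for the moment, N m; "width": finger opening in m; "grip_force": force on a finger pad.
Only numpy, scipy, OpenCV 4.12 (cv2) and the standard library are available. Lean on these libraries where they do the work, as an engineer would, in place of code of your own. Each camera call takes 0.05 s, during which the arm holds its last target. There are 200 camera calls.

## Task

One capacitor has tipped over and lies across the lane of the bench clamp: stand it upright, terminals up, down in the lane between its two standing neighbours, and let go of it. Then turn the handwheel clockwise (seen from above) through a full turn and on until it comes to its stop, so that the jaw closes the row together. All three capacitors must end standing in the lane; do not knock the neighbours over or disturb the meter, reel and bottle.

Things in the scene. Friction and masses are not known exactly. Their poses are not given: they have to be found in the camera images.
- clamp: Fixed bench clamp; plate 120 x 390 x 6 mm. Origin under the plate, mid lane; x across the lane, y along it from stop to handwheel, z up. Lane: plate top (z 6 mm) between rails 40 mm apart, 8 mm wide, 5 mm high above the plate, from the stop (y -175 mm) to the open jaw (y +51). Stop, jaw 46 mm above bench. Rack bar 32 mm high; housing 84 x 70 mm, 56 mm high.
- stop_face (a point): Middle of the fixed stop's face at the lane floor (local x 0, y -175 mm, z 6 mm of the clamp); the lane starts here.
- jaw_face (a point): Middle of the sliding jaw's face, 26 mm above the bench. The jaw slides along the lane towards the stop, 17 mm per radian of the handwheel. When the handwheel is at its stop, 107 mm of lane are left, 2 mm more than three capacitors side by side need.
- wheel_axis (a point): Point on the upright axis of the handwheel, 100 mm above the bench, level with the crank knob's mid-height; at local x -22 mm, y +110 mm of the clamp. Fixed. The handwheel is at the clamp's end nearest the robot.
- crank_knob (a point): Middle of the crank knob (101 mm above the bench): upright black cylinder, diameter 22 mm, 81 to 121 mm above the bench, standing on the handwheel's rim, 54 mm from the wheel axis. It spins freely about its own axis, so a gripper holding it need not turn with the wheel. The level steel rim has 120 mm outer diameter, its top at 81 mm.
- wheel (a joint): Handwheel angle in rad, growing clockwise seen from above (jaw closes). 0: jaw fully open, knob on the clamp's -x side of the axis; from above the knob lies at 180 degrees minus this angle, counter-clockwise from the clamp's x axis. Hard stop at 7.0; starts between 0 and 0.7. Turns with about 2 N at the knob and stays where it is left.
- cap_a: Standing capacitor next to the stop: a dark cylinder of 35 mm diameter and 60 mm height with an aluminium rim and two brass terminals 5 mm high on its top; 60 to 130 g. Origin at the centre of its underside, z towards the terminals. At least 3 mm from the stop, loose.
- cap_b: Standing capacitor next to the jaw, same as cap_a.
- cap_c: The tipped capacitor, same as cap_a, lying on its side on top of the two rails (axis about 28 mm above the bench), across the lane (within 0.15 rad), halfway between the other two, terminals towards the clamp's +x. Its z axis points along the cylinder from the underside (origin) to the terminals. It can roll along the rails if nudged.
- meter: Bystander: orange multimeter 150 x 80 x 49 mm lying on the bench to the robot's left of the clamp, origin at its underside.
- reel: Bystander: white plastic reel, 60 mm diameter, 40 mm high, standing to the robot's left of the clamp, origin at its underside.
- cleaner: Bystander: bottle, 50 mm diameter, 110 mm high, standing to the robot's right of the clamp, origin at its underside.
Not all that is in view belongs to the job. Leave any turquoise look-alike of the cap_c alone.

How it is judged:
On the way, in this order (a step that is already met when the one before it is completed fails the run):
1. the tipped capacitor stands upright, terminals up, on the lane floor between its neighbours, released (angle between cap_c's own z axis and vertical below 0.1 rad and z of cap_c in the frame of clamp below 0.01 m and x of cap_c in the frame of clamp between -0.006 and 0.006 m and distance between cap_c and stop_face above 0.048 m and y of cap_c in the frame of clamp below 0 m and contact force between the fingers and cap_c below 0.1 N), for 0.2 s.
2. the handwheel has been turned through its full turn to the stop (value of joint wheel above 6.8 rad), for 0.2 s.
At the end, for the whole second after the job is handed in: The handwheel is within 0.2 rad of its stop at 7.0 rad, and the three capacitors stand upright (within 0.1 rad, terminals up) on the lane floor, the righted one between the other two, closed together (neighbouring centres less than 43 mm apart, first one's centre within 25 mm of the stop), at rest (value of joint wheel above 6.8 rad and angle between each of cap_a, cap_b, cap_c's own z axis and vertical below 0.1 rad and z of each of cap_a, cap_b, cap_c in the frame of clamp below 0.01 m and distance between cap_a and stop_face below 0.025 m and distance between cap_c and cap_a below 0.043 m and distance between cap_c and cap_b below 0.043 m and distance between cap_b and stop_face between 0.08 and 0.095 m and linear speed of cap_c below 0.02 m/s); the robot touches nothing.
It fails at once if a standing neighbour is knocked over (angle between any of cap_a, cap_b's own z axis and vertical above 0.6 rad).
It fails at once if the meter, reel or bottle is moved more than 30 mm (distance of any of meter, reel, cleaner from where it was at the start of the episode above 0.03 m).
It also fails if it takes over 72 s, if anything falls off the work surface, if the arm or the gripper's body presses on something with over 40 N, if the wrist force passes 120 N, or if a joint passes its speed limit or range.

## Working session

There is one attempt and no reset: what is moved stays moved. The work goes in short steps, Python scripts to look and compute and a tool call to move; the robot and the scene stay as the last step left them, time stands still between calls to the robot, and variables do not carry over. Pictures are saved under pics/ and viewed, at most 10 in all, crops included, and the job is handed in when it is done.

Besides the shell and the picture viewer there is one more tool, called after "Request:" in YAML: its name, and indented under it one key for each argument. arm_command: Moves the arm, as the interface text tells. Its arguments: {"type":"object","properties":{"moves":{"type":"array","items":{"type":"array","items":{"type":"number"}}},"grip_force":{"type":"number"}},"required":["moves"]}

```bash
mkdir -p pics; ls; cat > h.py <<'E'
import numpy as np, cv2
from plant import ctrl
def P(cam):
    c=ctrl.calibration(cam); R=cv2.Rodrigues(np.array(c["rvec"],float))[0]
    return np.array(c["K"],float),R,np.array(c["tvec"],float).ravel()
def proj(cam,X):
    K,R,t=P(cam); x=(R@np.atleast_2d(X).T).T+t; x=x@K.T; return x[:,:2]/x[:,2:]
def atz(cam,uv,z):
    K,R,t=P(cam); d=R.T@np.linalg.solve(K,[uv[0],uv[1],1]); o=-R.T@t; return o+d*(z-o[2])/d[2]
def save(cam,name): 
    im=ctrl.read_camera(cam); cv2.imwrite(f"pics/{name}.png",im[:,:,::-1]); return im
E
python3 - <<'E'
from h import *
np.set_printoptions(precision=4,suppress=True)
ims=[save(c,c+"0") for c in("top","scene")]
for c in("top","scene"):
    K,R,t=P(c); print(c,"cam pos",-R.T@t)
    for q,z in(("clamp",0),("stop_face",.006),("jaw_face",.026),("wheel_axis",.1),("crank_knob",.101),("cap_a",.006),("cap_b",.006),("cap_c",.028),("meter",0),("reel",0),("cleaner",0)):
        for r in ctrl.place_of(c,q)[:4]:
            uv=np.array(r["point"])*[640,480]; print(q,round(r["confidence"],2),uv.round(1),atz(c,uv,z)[:2])
print(ctrl.get_state())
E
```

```text
pics
top cam pos [ 0.3725 -0.002   1.2918]
clamp 0.7 [307.6 265.6] [ 0.5998 -0.0003]
stop_face 0.59 [291.2 193.3] [0.7714 0.0255]
jaw_face 0.66 [311.1 284.9] [ 0.5515 -0.005 ]
wheel_axis 0.93 [327.1 309.6] [ 0.4873 -0.034 ]
crank_knob 0.89 [350.7 315.6] [ 0.4713 -0.0814]
cap_a 0.84 [306.6 269.3] [0.5905 0.0025]
cap_a 0.83 [314.5 228.4] [ 0.6839 -0.0222]
cap_a 0.66 [293.  200.3] [0.7543 0.0225]
cap_a 0.63 [382.1 265.9] [ 0.5855 -0.1681]
cap_b 0.84 [306.6 269.3] [0.5905 0.0025]
cap_b 0.83 [314.5 228.4] [ 0.6839 -0.0222]
cap_b 0.66 [293.  200.3] [0.7543 0.0225]
cap_b 0.63 [382.1 265.9] [ 0.5855 -0.1681]
cap_c 0.84 [306.6 269.3] [0.5868 0.0024]
cap_c 0.83 [314.5 228.4] [ 0.6786 -0.0219]
cap_c 0.66 [293.  200.3] [0.7477 0.0221]
cap_c 0.63 [382.1 265.9] [ 0.5819 -0.1653]
meter 0.88 [134.3 298.8] [0.5532 0.3933]
reel 0.67 [173.8 337.3] [0.461  0.3068]
reel 0.47 [496.7 251. ] [ 0.6015 -0.4332]
cleaner 0.64 [496.2 254.1] [ 0.5944 -0.431 ]
cleaner 0.43 [171.2 340.2] [0.4551 0.3127]
cleaner 0.28 [130.4 297.2] [0.5574 0.4019]
scene cam pos [0.8798 0.4926 1.0002]
clamp 0.67 [331.2 265.8] [0.6019 
[... 633 characters left out ...]
 297.3] [0.7466 0.0296]
cap_c 0.7 [290.8 264.7] [ 0.6853 -0.0257]
cap_c 0.67 [338.6 259.2] [0.5877 0.0098]
meter 0.96 [449.6 422.1] [0.5633 0.4006]
cleaner 0.79 [258.4 137.7] [ 0.5902 -0.421 ]
{'time_s': 1.2, 'q': array([ 1.1588,  0.6891, -0.1946,  1.5653,  0.1573,  0.9025, -0.2151]), 'dq': array([ 0.0013,  0.0009, -0.0009, -0.0012, -0.0012, -0.0006, -0.0002]), 'tau': array([ -0.0001, -53.9563,  -1.2669, -15.8883,   0.0099,   0.0014,
         0.    ]), 'ee_pos': array([ 0.2695, -0.5639,  0.2313]), 'orientation': array([0.    , 0.9753, 0.2211, 0.    ]), 'force': array([ 0.6648, -0.4486, -1.0546]), 'ft_torque': array([-0.0027, -0.0023,  0.0022]), 'grip_force': 0.0, 'width': 0.0855149172123221}
```

```bash
python3 - <<'E'
import cv2
a=cv2.imread("pics/top0.png")[160:360,240:420]; b=cv2.imread("pics/scene0.png")[140:350,220:430]
a=cv2.resize(a,(400,444),interpolation=2); b=cv2.resize(b,(400,400),interpolation=2)
b=cv2.copyMakeBorder(b,0,44,0,0,0); cv2.imwrite("pics/both0.png",cv2.hconcat([a,b]))
E
```

```text
(no output)
```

View pics/both0.png

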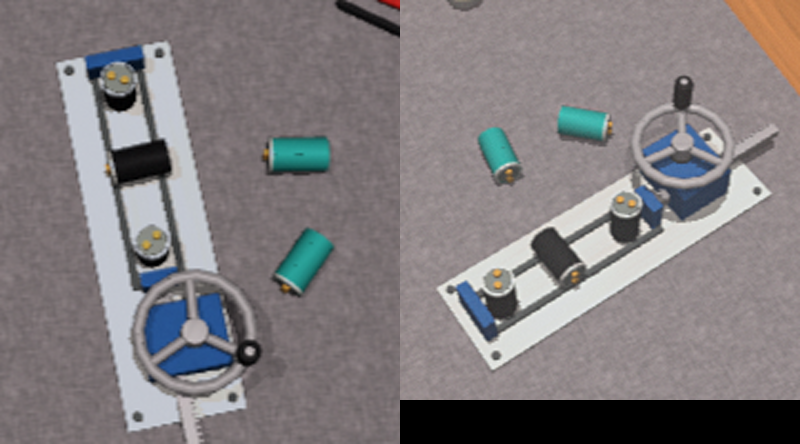

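The top view shows the clamp pointing away from the robot. The black capacitor lies at about pixel (303,232) with its terminals to the robot's left, and the turquoise look-alikes are to the right. Next I fit the clamp pose and the capacitor's axis.

```bash
cat >> h.py <<'E'
from scipy.optimize import least_squares
def W(p,L):
    L=np.atleast_2d(L); c,s=np.cos(p[2]),np.sin(p[2]); return np.c_[p[0]+c*L[:,0]-s*L[:,1],p[1]+s*L[:,0]+c*L[:,1],L[:,2]]
def sil(p,ax,zb):  # hull pixels helper: cylinder points, p=centre xyz, ax=unit axis
    ax=np.array(ax); u=np.cross(ax,[0,0,1.]) if abs(ax[2])<.9 else np.array([1.,0,0]); u/=np.linalg.norm(u); v=np.cross(ax,u)
    a=np.linspace(0,2*np.pi,40); r=.0175*(np.outer(np.cos(a),u)+np.outer(np.sin(a),v)); return np.r_[p+r-.03*ax,p+r+.03*ax]
def mask(cam,X):
    m=np.zeros((480,640),np.uint8); cv2.fillConvexPoly(m,cv2.convexHull(proj(cam,X).astype(np.float32)).round().astype(int),1); return m>0
E
python3 - <<'E'
from h import *
np.set_printoptions(precision=4,suppress=True)
loc=dict(clamp=[0,0,0],stop_face=[0,-.175,.006],wheel_axis=[-.022,.11,.1])
obs=[]
caps={}
for c in("top","scene"):
    ctrl.read_camera(c)
    for q in loc:
        r=ctrl.place_of(c,q)[0]; obs.append((c,loc[q],np.array(r["point"])*[640,480]))
    r=ctrl.cut_out(c,"clamp")[0]["region"]; caps[c,"clamp"]=r
    for i,r in enumerate(ctrl.cut_out(c,"cap_c")[:5]):
        m=r["region"]; rect=cv2.minAreaRect(np.argwhere(m)[:,::-1].astype(np.float32)); print(c,i,round(r["confidence"],2),m.sum(),rect)
f=lambda p:np.concatenate([(proj(c,W(p,l))[0]-uv) for c,l,uv in obs])
s=least_squares(f,[.6,0,np.pi/2+.14],loss="soft_l1"); p=s.x; print("clamp",p,"yaw-90",np.degrees(p[2])-90,s.fun)
# refine with plate quad corners from top image: bright plate pixels
im=cv2.imread("pics/top0.png"); 
k=ctrl.place_of("scene","crank_knob"); 
for c in("scene","top"):
    ctrl.read_camera(c)
    uv=np.array(ctrl.place_of(c,"crank_knob")[0]["point"])*[640,480]; K=atz(c,uv,.101)
    l=W([0,0,-p[2]],[*(K[:2]-p[:2]),0])[0]; print("knob",K,l, "wheel",np.pi-np.arctan2(l[1]-.11,l[0]+.022), np.hypot(l[1]-.11,l[0]+.022))
for q in([0,0,.0],[.06,.195,.006],[-.06,.195,.006],[.06,-.195,.006],[-.06,-.195,.006]):
    print(q,proj("top",W(p,q))[0])
np.save("clamp.npy",p)
pi=im.copy()
for cam,n in(("top","top0"),("scene","scene0")):
    pi=cv2.imread(f"pics/{n}.png")
    for z,h in((.006,.195),):
        pts=proj(cam,W(p,[[.06,h,z],[-.06,h,z],[-.06,-h,z],[.06,-h,z]])); cv2.polylines(pi,[(pts*16).astype(int)],True,(0,0,255),1,cv2.LINE_AA,4)
    pts=proj(cam,W(p,[[.02,.05,.011],[.02,-.175,.011],[-.02,-.175,.011],[-.02,.05,.011]])); cv2.polylines(pi,[(pts*16).astype(int)],True,(0,255,255),1,cv2.LINE_AA,4)
    cv2.imwrite(f"pics/o_{n}.png",pi)
a=cv2.resize(cv2.imread("pics/o_top0.png")[160:360,250:390],(400,571),interpolation=2);b=cv2.resize(cv2.imread("pics/o_scene0.png")[150:350,220:430],(400,381),interpolation=2)
cv2.imwrite("pics/o.png",cv2.hconcat([a,cv2.copyMakeBorder(b,0,190,0,0,0)]))
E
```

```text
top 0 0.94 409 ((374.0, 229.0), (14.0, 28.0), 90.0)
top 1 0.89 430 ((376.3000183105469, 278.10003662109375), (15.800002098083496, 29.40000343322754), 36.86989974975586)
top 2 0.88 421 ((301.9706115722656, 232.38235473632812), (15.764815330505371, 28.861740112304688), 75.96376037597656)
top 3 0.71 282 ((293.5, 198.0), (20.0, 15.0), 90.0)
top 4 0.63 288 ((308.0, 269.5), (21.0, 16.0), 90.0)
scene 0 0.92 453 ((272.5000305175781, 221.00003051757812), (29.96331024169922, 16.099689483642578), 63.43495178222656)
scene 1 0.87 411 ((317.1351318359375, 204.68917846679688), (28.76982307434082, 15.124707221984863), 9.462322235107422)
scene 2 0.71 385 ((338.5, 253.0), (26.0, 15.0), 90.0)
scene 3 0.59 499 ((303.257080078125, 274.19085693359375), (32.51987838745117, 16.231857299804688), 51.8427734375)
clamp [0.5989 0.0017 1.7016] yaw-90 7.4956250646797855 [ -2.0328  -0.5562   0.5992   0.3707   0.7468  -1.8218  76.263  127.2572
  -0.1305  -0.4472   0.2342  -1.4979]
knob [ 0.4693 -0.0789  0.101 ] [-0.063   0.1391  0.    ] wheel 0.6171311105508526 0.05024326467477205
knob [ 0.468  -0.0805  0.101 ] [-0.0644  0.1406  0.    ] wheel 0.6252479867819676 0.05224123195133781
[0, 0, 0.0] [306.7672 266.0358]
[0.06, 0.195, 0.006] [297.7433 357.0013]
[-0.06, 0.195, 0.006] [351.2649 345.6973]
[0.06, -0.195, 0.006] [264.6088 189.815 ]
[-0.06, -0.195, 0.006] [315.1592 179.7614]
```

View pics/o.png

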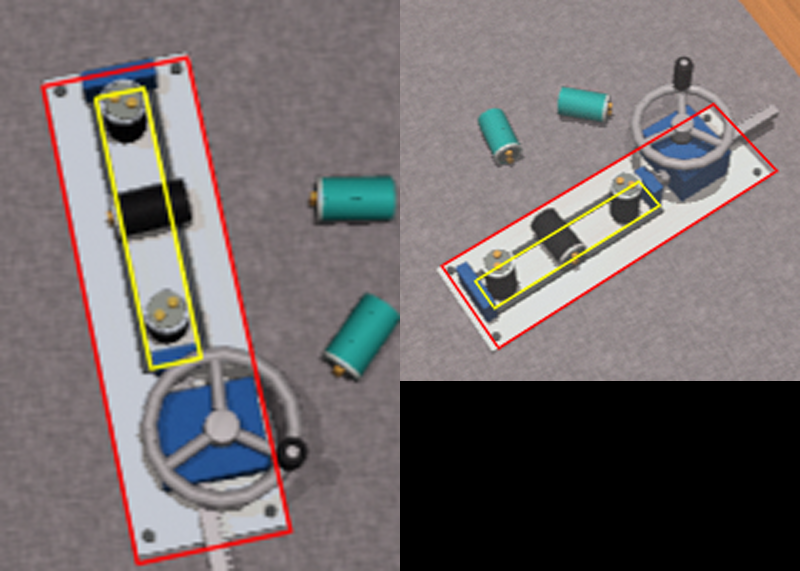

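Request:
arm_command:
  moves:
    - [200,280,20,36,0.4]
    - [200,280,20,36,0.4]
    - [200,280,20,36,0.4]
    - [200,280,20,36,0.4]
    - [200,280,20,36,0.4]
    - [200,280,20,36,0.4]
    - [400,565,20,72,0.4]
    - [400,565,20,72,0.4]
    - [400,565,20,72,0.4]
    - [400,565,20,72,0.4]
    - [400,565,20,72,0.4]
    - [400,565,20,72,0.4]
    - [400,565,20,72,0.4]
    - [400,565,20,72,0.4]
  grip_force: 20

```text
time_s: 3.8
ee_pos: [0.6691, -0.0003, 0.251]
orientation: [0.0, 0.659, 0.752, -0.001]
force: [-0.2, -0.3, -0.1]
width: 0.0512
grip_force: 0.0
```

```bash
python3 - <<'E'
from h import *
np.set_printoptions(precision=4,suppress=True)
s=ctrl.get_state(); print(s["ee_pos"],s["orientation"],s["width"],s["time_s"],ctrl.tcp_to_grasp)
K,R,t=P("wrist"); print("cam",-R.T@t,R[2]); im=save("wrist","w1")
np.savez("w1.npz",K=K,R=R,t=t)
p=np.load("clamp.npy"); pi=im[:,:,::-1].copy()
pts=proj("wrist",W(p,[[.02,.05,.011],[.02,-.175,.011],[-.02,-.175,.011],[-.02,.05,.011]])); cv2.polylines(pi,[(pts*16).astype(int)],True,(0,255,255),1,cv2.LINE_AA,4)
cv2.imwrite("pics/w1o.png",pi)
for q,z in(("stop_face",.006),("jaw_face",.026),("cap_a",.006),("cap_c",.028)):
    for r in ctrl.place_of("wrist",q)[:4]:
        uv=np.array(r["point"])*[640,480]; print(q,round(r["confidence"],2),uv.round(1),atz("wrist",uv,z)[:2])
E
```

```text
[ 0.6691 -0.0003  0.251 ] [ 0.0002  0.6594  0.7518 -0.0009] 0.05118406884128528 3.8 0.0187
cam [0.6601 0.0716 0.3928] [ 0.0372 -0.2858 -0.9576]
stop_face 0.82 [414.2 196.9] [0.7757 0.0231]
jaw_face 0.91 [223.8 198.3] [ 0.56   -0.0031]
cap_a 0.9 [392.8 197.5] [0.7513 0.0198]
cap_a 0.69 [325.  230.8] [ 0.6777 -0.0306]
cap_a 0.67 [250.9 195.3] [0.5859 0.0008]
cap_a 0.56 [304.9 343.7] [ 0.6716 -0.1897]
cap_c 0.9 [392.8 197.5] [0.7462 0.0231]
cap_c 0.69 [325.  230.8] [ 0.6768 -0.0244]
cap_c 0.67 [250.9 195.3] [0.5902 0.0052]
cap_c 0.56 [304.9 343.7] [ 0.6712 -0.1745]
```

View pics/w1o.png

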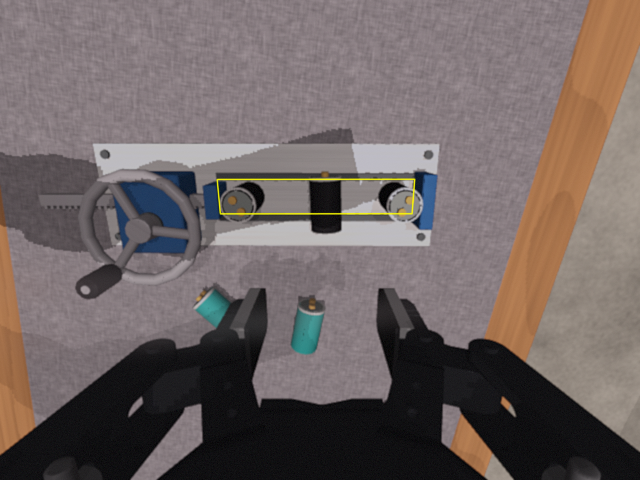

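```bash
python3 - <<'E'
from h import *
from scipy.optimize import minimize
np.set_printoptions(precision=4,suppress=True)
p=np.load("clamp.npy")
for l,uv in(([.06,.195,.006],(93.5,143.5)),([.06,-.195,.006],(440,144)),([-.06,-.195,.006],(431,246))):
    w=atz("wrist",uv,.006); print("corner",w[:2]," model",W(p,l)[0][:2])
def fit(cam,pick,zc=.0285):
    ctrl.read_camera(cam); best=None
    for r in ctrl.cut_out(cam,"cap_c"):
        m=r["region"]; c=np.argwhere(m).mean(0)[::-1]
        if np.hypot(*(c-pick))<12: best=m; break
    if best is None: return print(cam,"none")
    def cost(v):
        v=np.array(v); ax=np.array([np.cos(v[2]),np.sin(v[2]),0]); q=np.r_[v[:2]/100,zc]
        t=np.array([q+.035*ax+[0,0,z] for z in(-.003,.003)]+[q+.035*ax+np.r_[-ax[1],ax[0],0]*s for s in(-.009,.009)])
        m=mask(cam,sil(q,ax,0))|mask(cam,np.r_[t,t-.01*np.r_[ax[:2],0]]); return 1-(m&best).sum()/(m|best).sum()
    r=min((minimize(cost,x0,method="Nelder-Mead",options=dict(initial_simplex=np.array(x0)+np.array([[0,0,0],[1,0,0],[0,1,0],[0,0,.2]]))) for x0 in([66.5,0.3,1.7],[67.2,1,1.6],[66.9,.6,1.8])),key=lambda r:r.fun)
    print(cam,r.x[:2]/100,"yaw-90",np.degrees(r.x[2])-90,"1-iou",r.fun)
    return best
m=fit("wrist",(326,205)); fit("top",(302,232)); fit("scene",(303,274))
E
```

```text
corner [0.4071 0.0365]  model [0.3978 0.0357]
corner [0.7924 0.0864]  model [0.7845 0.0866]
corner [ 0.8092 -0.0324]  model [ 0.8001 -0.0324]
wrist [0.6723 0.0082] yaw-90 8.61574229417107 1-iou 0.05627258647392874
top [0.6709 0.0045] yaw-90 3.620783998797492 1-iou 0.2055084745762712
scene [0.6721 0.0088] yaw-90 10.598718637116974 1-iou 0.05535055350553508
```

Request:
arm_command:
  moves:
    - [-1,33,-50,1.5,0.4]
    - [-1,33,-100,1.5,0.4]
    - [-1,33,-150,1.5,0.4]
    - [-1,33,-195,1.5,0.4]
    - [-1,33,-220,1.5,0.4]
    - [-1,33,-236,1.5,0.4]
    - [-1,33,-236,1.5,0.4]
    - [-1,33,-236,1.5,0.7]
    - [-1,33,-236,1.5,0.7]
    - [-1,33,-236,1.5,0.7]
    - [-1,33,-236,1.5,0.7]
  grip_force: 25

```text
time_s: 5.72
ee_pos: [0.6696, 0.0343, 0.0166]
orientation: [0.001, 0.649, 0.761, 0.001]
force: [-0.2, 1.3, 6.1]
width: 0.0338
grip_force: 25.6
```

```bash
python3 - <<'E'
from h import *
s=ctrl.get_state(); print(s["ee_pos"],s["width"],s["grip_force"],s["force"])
a=cv2.resize(save("scene","s2")[200:340,230:400],(680,560),interpolation=2); cv2.imwrite("pics/s2c.png",a[:,:,::-1])
E
```

```text
[0.66961017 0.03434486 0.01658224] 0.03380130760681518 25.551899671554565 [-0.15013089  1.29395922  6.0926785 ]
```

View pics/s2c.png

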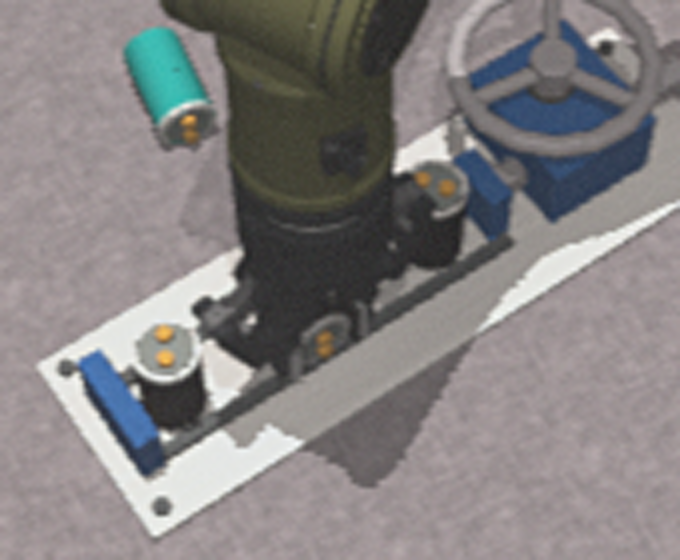

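Request:
arm_command:
  moves:
    - [0,0,20,0,0.7]
    - [0,0,40,0,0.7]
    - [0,0,60,0,0.7]
    - [0,0,60,0,0.7]
  grip_force: 20

```text
time_s: 6.28
ee_pos: [0.6702, 0.0344, 0.078]
orientation: [0.001, 0.649, 0.761, 0.002]
force: [0.7, -0.5, -1.3]
width: 0.0341
grip_force: 25.1
```

```bash
python3 - <<'E'
from h import *
np.set_printoptions(precision=4,suppress=True)
s=ctrl.get_state(); print(s["ee_pos"],s["width"],s["grip_force"],s["force"])
a=cv2.resize(save("scene","s3")[200:340,230:400],(500,412),interpolation=2); b=cv2.resize(save("wrist","w3")[160:480,160:480],(300,300)); b=cv2.copyMakeBorder(b,0,112,0,0,0); cv2.imwrite("pics/s3c.png",cv2.hconcat([a,b])[:,:,::-1])
E
```

```text
[0.6702 0.0344 0.078 ] 0.03411693463291248 25.070497691631317 [ 0.7113 -0.5149 -1.2739]
```

View pics/s3c.png

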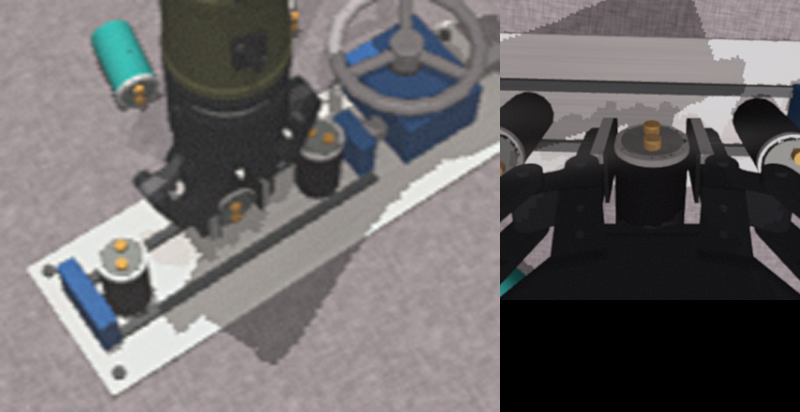

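Request:
arm_command:
  moves:
    - [-5,35,0,0,0.7]
    - [-9,66,0,0,0.7]
    - [-9,66,0,0,0.7]
    - [-9,66,-35,0,0.7]
    - [-9,66,-55,0,0.7]
    - [-9,66,-63,0,0.7]
    - [-9,66,-63,0,0.7]

```text
time_s: 7.25
ee_pos: [0.6595, 0.0996, 0.0121]
orientation: [0.0, 0.649, 0.761, -0.0]
force: [-0.4, 0.2, -0.9]
width: 0.0339
grip_force: 25.1
```

```bash
python3 - <<'E'
from h import *
np.set_printoptions(precision=4,suppress=True)
a=cv2.resize(save("scene","s4")[200:360,230:400],(600,565),interpolation=2); cv2.imwrite("pics/s4c.png",a[:,:,::-1])
E
```

```text
(no output)
```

View pics/s4c.png

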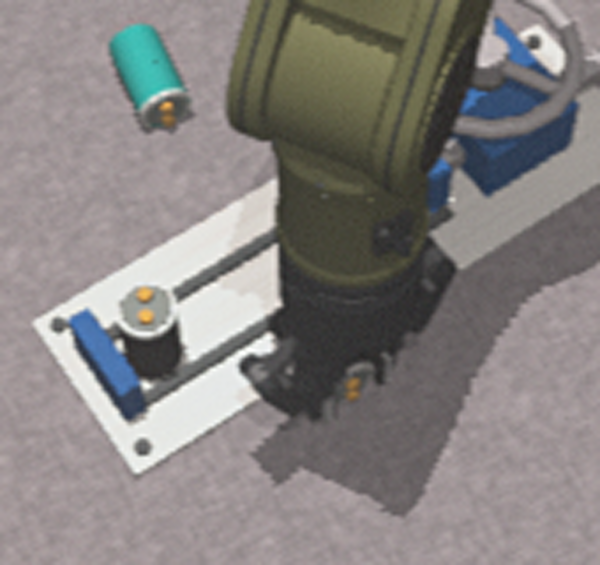

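Request:
arm_command:
  moves:
    - [0.3,-2,0,0,0.7]
    - [0.5,-4,0,0,0.7]
    - [0.8,-6,0,0,0.7]
    - [0.8,-6,0,0,0.7]

```text
time_s: 7.8
ee_pos: [0.6606, 0.0962, 0.0129]
orientation: [-0.001, 0.649, 0.761, 0.002]
force: [0.4, 5.5, 1.3]
width: 0.0342
grip_force: 25.3
```

Request:
arm_command:
  moves:
    - [0.1,-1,3,0,0.7]
    - [0.3,-2.5,6,0,0.7]
    - [0.5,-4.5,9.5,0,0.7]
    - [0.8,-6.5,13,0,0.7]
    - [1.1,-8.5,16,0,0.7]
    - [1.3,-10.5,19,0,0.7]
    - [1.6,-13,22,0,0.7]
    - [1.9,-15,24.5,0,0.7]

```text
time_s: 8.8
ee_pos: [0.6624, 0.0761, 0.0369]
orientation: [0.001, 0.65, 0.76, -0.002]
force: [0.2, -1.1, -0.3]
width: 0.0343
grip_force: 28.3
```

```bash
python3 - <<'E'
from h import *
np.set_printoptions(precision=4,suppress=True)
s=ctrl.get_state(); print(s["ee_pos"],s["force"],s["ft_torque"])
a=cv2.resize(save("wrist","w5")[150:450,140:500],(480,400)); b=cv2.resize(save("scene","s5")[230:350,270:370],(320,384)); b=cv2.copyMakeBorder(b,0,16,0,0,0);cv2.imwrite("pics/s5c.png",cv2.hconcat([a,b])[:,:,::-1])
E
```

```text
[0.6624 0.0761 0.0369] [ 0.23   -1.0934 -0.2994] [ 0.0024  0.0237 -0.0091]
```

View pics/s5c.png

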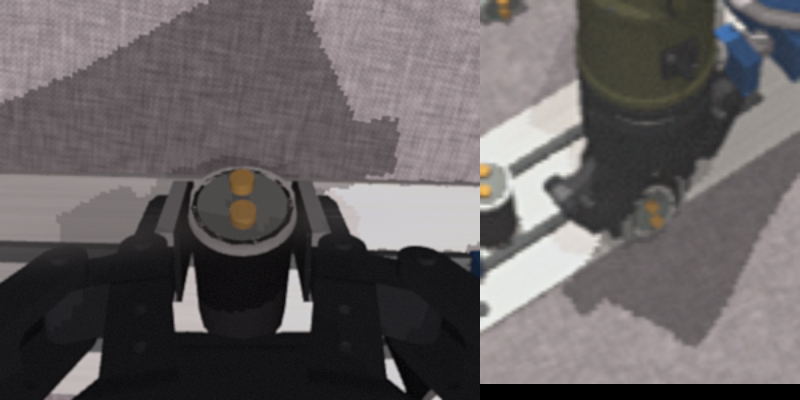

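Request:
arm_command:
  moves:
    - [-1,8,2,0,0.7]
    - [-2.1,16,0,0,0.7]
    - [-2.1,16,-7,0,0.7]
    - [-2.1,16,-7,0,0.7]
    - [-1.7,13,-7,0,0.7]
    - [-1.1,8.5,-6.5,0,0.7]
    - [-0.8,5.5,-4.5,0,0.7]
    - [-0.3,2.5,-1.7,0,0.7]
    - [0.1,-1,1.2,0,0.7]
    - [0.5,-4.2,4,0,0.7]
    - [0.5,-4.2,4,0,0.7]

```text
time_s: 10.28
ee_pos: [0.663, 0.0743, 0.0411]
orientation: [0.0, 0.649, 0.76, 0.0]
force: [0.5, -0.2, -1.5]
width: 0.0335
grip_force: 28.4
```

```bash
cat >> h.py <<'E'
def tilt(n,zb=None):
    """fit cap held/standing near tool: centre offset along tool-x dir & z, theta; from wrist picture"""
    from scipy.optimize import minimize
    s=ctrl.get_state(); save("wrist",n); e=s["ee_pos"]; cyaw=np.load("clamp.npy")[2]
    u=np.array([np.cos(cyaw),np.sin(cyaw),0]); v=np.array([-u[1],u[0],0])
    rs=ctrl.cut_out("wrist","cap_c"); g=proj("wrist",e+[0,0,.03])[0]
    rs=[r for r in rs if r["confidence"]>.2]
    if not rs: return print("no cut")
    m=min(rs,key=lambda r:np.hypot(*(np.argwhere(r["region"]).mean(0)[::-1]-g)))["region"]
    K0=P("wrist")
    def cost(q):
        ax=np.cos(q[2])*u+np.sin(q[2])*np.array([0,0,1]); c=e+q[0]/100*u+q[1]/100*np.array([0,0,1])+q[3]/100*v
        M=mask("wrist",sil(c,ax,0)); t=c+.0325*ax; 
        return 1-(M&m).sum()/(M|m).sum()
    best=min((minimize(cost,[0-2.5*np.cos(a),1.9-2.5*np.sin(a),a,0],method="Nelder-Mead",options=dict(initial_simplex=np.array([0-2.5*np.cos(a),1.9-2.5*np.sin(a),a,0])+np.array([[0]*4,[.8,0,0,0],[0,.8,0,0],[0,0,.3,0],[0,0,0,.4]]))) for a in np.radians([10,30,50,70,90])),key=lambda r:r.fun)
    q=best.x; print("centre-TCP along x,z mm",(q[0]*10).round(1),(q[1]*10).round(1),"v",(q[3]*10).round(1),"theta",np.degrees(q[2]).round(1),"1-iou",round(best.fun,3),"area",m.sum(),"F",s["force"].round(1),"ee",e.round(4))
E
python3 - <<'E'
from h import *
tilt("w6")
a=cv2.imread("pics/w6.png")[150:450,140:500]; cv2.imwrite("pics/w6c.png",a)
E
```

```text
centre-TCP along x,z mm -22.1 -1.2 v -0.1 theta 23.8 1-iou 0.037 area 8714 F [ 0.5 -0.2 -1.5] ee [0.663  0.0743 0.0411]
```

View pics/w6c.png

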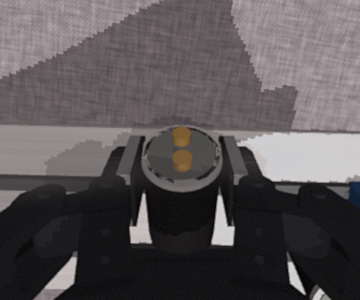

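```bash
python3 - <<'E'
from h import *
import h
np.set_printoptions(precision=4,suppress=True)
d=np.load("w1.npz"); cams={"w1":(d["K"],d["R"],d["t"]),"top0":P("top"),"scene0":P("scene")}
h.P=lambda c:cams[c]
p=np.load("clamp.npy")
for n in cams:
    im=cv2.imread({"w1":"pics/w1.png"}.get(n,f"pics/{n}.png")); hsv=cv2.cvtColor(im,cv2.COLOR_BGR2HSV)
    b=(cv2.inRange(hsv,(105,120,40),(125,255,255))>0).astype(np.uint8)
    nn,lab,st,ce=cv2.connectedComponentsWithStats(b)
    for i in range(1,nn):
        if st[i,4]<25: continue
        pts=np.argwhere(lab==i)[:,::-1].astype(np.float32); r=cv2.boxPoints(cv2.minAreaRect(pts))
        w=np.array([h.atz(n,q,.046) for q in r]); l=W([0,0,-p[2]],np.c_[w[:,:2]-p[:2],w[:,2]]); print(n,st[i],"\n",(l[:,:2]*1000).round(1))
    # plate: bright low-sat
    w_=((hsv[...,1]<35)&(hsv[...,2]>185)).astype(np.uint8)
    w_=cv2.morphologyEx(w_,cv2.MORPH_OPEN,np.ones((3,3))); nn,lab,st,ce=cv2.connectedComponentsWithStats(w_); 
    i=[j for j in range(1,nn) if st[j,4]>150]
    pts=np.argwhere(np.isin(lab,i))[:,::-1].astype(np.float32)
    w=np.array([h.atz(n,q,.006) for q in pts]); l=W([0,0,-p[2]],np.c_[w[:,:2]-p[:2],w[:,2]])*1000
    k=(abs(l[:,0])<80)&(abs(l[:,1])<220); l=l[k]; print(n,"plate x",np.percentile(l[:,0],[.5,99.5]),"y",np.percentile(l[:,1],[.5,99.5]),k.sum())
E
```

```text
w1 [154 172  42  24 490] 
 [[  7.7 106.2]
 [ 31.4 102.8]
 [ 31.5  60.6]
 [  7.8  63.2]]
w1 [414 173  23  56 850] 
 [[ -27.  -165.1]
 [  31.6 -165.7]
 [  29.6 -188.1]
 [ -29.2 -188.5]]
w1 [ 120  182   67   47 1529] 
 [[  2.9 151. ]
 [ 31.  131.8]
 [ -5.4  63.8]
 [-35.4  81.8]]
w1 [203 182  23  37 597] 
 [[ 21.3  53.4]
 [ 21.3  30.6]
 [-16.9  33.8]
 [-16.9  57.3]]
w1 [114 198  15  49 270] 
 [[  4.5 149.2]
 [  6.4 138. ]
 [-46.6 137.6]
 [-48.7 149.4]]
w1 [135 237  53  16 619] 
 [[-54.2 136.2]
 [-37.1 133. ]
 [-38.8  76.9]
 [-55.9  79.4]]
w1 plate x [-58.4038  58.8057] y [-199.3347  183.7986] 8725
top0 [279 181  25  11 157] 
 [[  27.3 -186.9]
 [ -29.4 -187. ]
 [ -29.2 -171.3]
 [  27.3 -171.2]]
top0 [303 280  17  10  75] 
 [[ 20.6  45.6]
 [-14.5  33.7]
 [-18.8  46.6]
 [ 16.3  58.5]]
top0 [329 292  13  21 179] 
 [[-31.3  76.1]
 [-54.2  76.7]
 [-52.7 121.5]
 [-29.9 120.9]]
top0 [305 295  19  25 317] 
 [[ 17.5  69.6]
 [-20.8  77.6]
 [-10.1 128.3]
 [ 27.8 120.4]]
top0 [311 315  34  14 306] 
 [[ 16.9 120.5]
 [-54.2 123.4]
 [-53.  148.7]
 [ 17.8 145.7]]
top0 plate x [-58.7246  57.5034] y [-193.1074  186.6925] 3774
scene0 [616 103  24  43 549] 
 [[ 52.7 876.5]
 [ 87.4 926.2]
 [180.2 802.3]
 [147.6 755.5]]
scene0 [371 206  14  15  53] 
 [[-51.4 136.9]
 [-53.2 147.5]
 [ -5.9 145.7]
 [ -4.2 135.2]]
scene0 [348 209  17  13  68] 
 [[-56.6  80.9]
 [-56.  127.6]
 [-45.  125.3]
 [-45.7  78.7]]
scene0 [356 225  25   8 143] 
 [[-31.   86.5]
 [ -0.5 130. ]
 [ 14.  118.5]
 [-16.2  75.3]]
scene0 [344 238  14  13  84] 
 [[-15.5  38. ]
 [-18.8  51.3]
 [ 17.5  54. ]
 [ 20.5  40.9]]
scene0 [250 288  19  24 180] 
 [[ -27.3 -191. ]
 [ -28.7 -175.8]
 [  29.3 -175.6]
 [  30.3 -190.5]]
scene0 plate x [-59.1489  59.6429] y [-201.0724  182.8805] 3953
```

Request:
arm_command:
  moves:
    - [-1,8,25,0,0.7]
    - [-3,20,45,0,0.7]
    - [-3,25,50,0,0.7]
    - [35,28,50,0,0.7]
    - [75,31,50,0,0.7]
    - [107,33,50,0,0.7]
    - [107,33,50,0,0.7]
    - [107,33,28,0,0.7]
    - [107,33,28,0,0.7]

```text
time_s: 11.5
ee_pos: [0.7661, 0.1073, 0.065]
orientation: [-0.002, 0.649, 0.761, -0.003]
force: [-0.8, 0.2, -1.1]
width: 0.034
grip_force: 28.3
```

```bash
python3 - <<'E'
from h import *
tilt("w7")
a=cv2.resize(cv2.imread("pics/w7.png")[150:450,140:500],(480,400)); b=cv2.resize(save("scene","s7")[210:350,230:350],(320,373))[:,:,::-1]; b=cv2.copyMakeBorder(b,0,27,0,0,0);cv2.imwrite("pics/s7c.png",cv2.hconcat([a,b]))
E
```

```text
centre-TCP along x,z mm -22.3 2.1 v -3.3 theta 25.2 1-iou 0.034 area 8559 F [-0.8  0.2 -1.1] ee [0.7661 0.1073 0.065 ]
```

View pics/s7c.png

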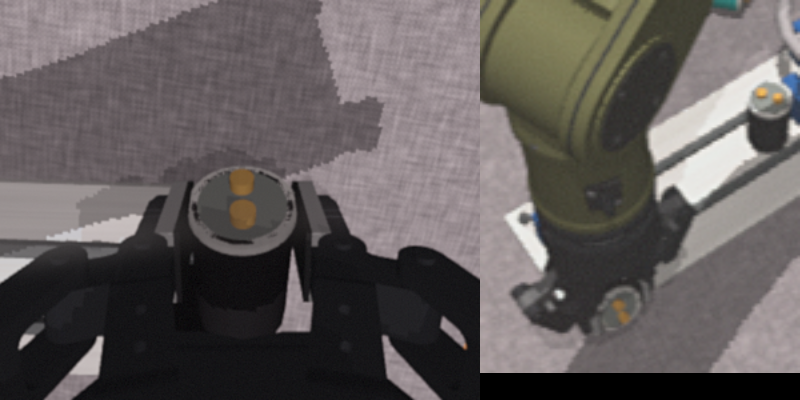

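Request:
arm_command:
  moves:
    - [3.5,-5,0,0,0.7]
    - [4,-9,0,0,0.7]
    - [4.6,-12,-1,0,0.7]
    - [4.8,-14,-1,0,0.7]
    - [5,-15.5,0.5,0,0.7]
    - [5.3,-17.3,2.5,0,0.7]
    - [5.6,-19,4,0,0.7]
    - [5.6,-19,4,0,0.7]

```text
time_s: 12.65
ee_pos: [0.7754, 0.0884, 0.0729]
orientation: [0.0, 0.649, 0.761, -0.0]
force: [0.0, -0.4, -1.0]
width: 0.0344
grip_force: 28.4
```

```bash
python3 - <<'E'
from h import *
tilt("w8")
E
```

```text
centre-TCP along x,z mm -22.6 -1.8 v -0.4 theta 22.9 1-iou 0.036 area 8685 F [ 0.  -0.4 -1. ] ee [0.7754 0.0884 0.0729]
```

Request:
arm_command:
  moves:
    - [-1.3,10,5,0,0.7]
    - [-2.5,19,3,0,0.7]
    - [-2.5,19,-9,0,0.7]
    - [-2.5,19,-9,0,0.7]
    - [-2.2,15,-9,0,0.7]
    - [-1.7,12,-9,0,0.7]
    - [-1.3,9,-9,0,0.7]
    - [-1.2,8,-9,0,0.7]

```text
time_s: 13.75
ee_pos: [0.7738, 0.1, 0.0645]
orientation: [-0.002, 0.649, 0.761, 0.002]
force: [-1.0, 6.2, 0.5]
width: 0.0335
grip_force: 28.6
```

Request:
arm_command:
  moves:
    - [0.3,-2,0,0,0.7]
    - [0.5,-4,0,0,0.7]
    - [0.5,-4,0,0,0.7]

```text
time_s: 14.12
ee_pos: [0.7739, 0.0996, 0.065]
orientation: [-0.003, 0.648, 0.761, 0.004]
force: [-2.1, 9.2, 2.2]
width: 0.0336
grip_force: 28.7
```

```bash
python3 - <<'E'
from h import *
tilt("w9")
E
```

```text
centre-TCP along x,z mm -21.0 1.6 v -1.0 theta 27.5 1-iou 0.044 area 8645 F [-2.1  9.2  2.2] ee [0.7739 0.0996 0.065 ]
```

Request:
arm_command:
  moves:
    - [0.3,-3,0,0,0.7]
    - [0.7,-6,0,0,0.7]
    - [0.7,-6,0,0,0.7]

```text
time_s: 14.6
ee_pos: [0.7746, 0.0975, 0.0663]
orientation: [-0.005, 0.648, 0.762, 0.006]
force: [-4.2, 13.0, 6.6]
width: 0.0339
grip_force: 29.9
```

```bash
python3 - <<'E'
from h import *
tilt("w10")
E
```

```text
centre-TCP along x,z mm -21.4 -1.4 v -0.5 theta 24.2 1-iou 0.023 area 8700 F [-4.2 13.   6.6] ee [0.7746 0.0975 0.0663]
```

Request:
arm_command:
  moves:
    - [-0.5,4,0,0,0.61]
    - [-0.5,4,0,0,0.61]
  grip_force: 20

```text
time_s: 14.95
ee_pos: [0.7744, 0.098, 0.0657]
orientation: [-0.003, 0.648, 0.762, 0.004]
force: [-3.4, 9.3, 3.8]
width: 0.0337
grip_force: 29.7
```

```bash
python3 - <<'E'
from h import *
s=ctrl.get_state(); print(s["width"],s["grip_force"])
tilt("w11"); s=ctrl.get_state(); print(s["width"],s["grip_force"])
E
```

```text
0.03367078982972643 29.670078456401825
centre-TCP along x,z mm -22.1 -1.2 v -0.6 theta 23.9 1-iou 0.025 area 8708 F [-3.4  9.3  3.8] ee [0.7744 0.098  0.0657]
0.03419523747330031 29.66300368309021
```

Request:
arm_command:
  moves:
    - [-1.5,10,30,0,0.61]
    - [-1.5,10,65,0,0.61]
    - [-40,-20,65,0,0.61]
    - [-80,-50,65,0,0.61]
    - [-105,-67,65,0,0.61]
    - [-105,-67,65,0,0.61]
    - [-105,-67,30,0,0.61]
    - [-105,-67,5,0,0.61]
    - [-105,-67,1,0,0.61]
    - [-105,-67,1,0,0.6]
    - [-105,-67,1,0,0.6]

```text
time_s: 16.42
ee_pos: [0.6711, 0.0242, 0.0662]
orientation: [0.001, 0.649, 0.761, 0.001]
force: [-0.6, -0.4, -1.2]
width: 0.034
grip_force: 19.0
```

```bash
python3 - <<'E'
from h import *
tilt("w12"); s=ctrl.get_state(); print(s["width"],s["grip_force"])
E
```

```text
centre-TCP along x,z mm -20.7 1.2 v 0.2 theta 24.2 1-iou 0.032 area 8906 F [-0.6 -0.4 -1.2] ee [0.6711 0.0242 0.0662]
0.03420007153445842 19.045631289482117
```

Request:
arm_command:
  moves:
    - [0,4,0,0,0.597]
    - [0,4,0,0,0.597]
    - [0,4,0,0,0.594]
    - [0,4,0,0,0.594]

```text
time_s: 17.02
ee_pos: [0.6698, 0.0277, 0.0648]
orientation: [0.0, 0.649, 0.761, -0.0]
force: [-1.0, -0.7, 0.2]
width: 0.0349
grip_force: 6.4
```

```bash
python3 - <<'E'
from h import *
tilt("w13"); s=ctrl.get_state(); print(s["width"],s["grip_force"])
E
```

```text
centre-TCP along x,z mm -21.3 -0.2 v -0.4 theta 24.3 1-iou 0.023 area 8750 F [-1.  -0.7  0.2] ee [0.6698 0.0277 0.0648]
0.034371845821296806 6.382187157869339
```

Request:
arm_command:
  moves:
    - [0,0,0,0,0.593]
    - [0,0,0,0,0.593]
    - [0,0,0,0,0.593]

```text
time_s: 17.5
ee_pos: [0.6698, 0.0279, 0.0648]
orientation: [0.0, 0.649, 0.761, -0.0]
force: [0.1, -0.2, -1.6]
width: 0.0346
grip_force: 4.6
```

```bash
python3 - <<'E'
from h import *
tilt("w14"); s=ctrl.get_state(); print(s["width"],s["grip_force"])
E
```

```text
centre-TCP along x,z mm -20.1 2.1 v -0.6 theta 25.3 1-iou 0.026 area 8921 F [ 0.1 -0.2 -1.6] ee [0.6698 0.0279 0.0648]
0.03476135184713666 4.593714773654938
```

Request:
arm_command:
  moves:
    - [0,0,0,0,0.5923]
    - [0,0,0,0,0.5923]
    - [0,0,0,0,0.5923]

```text
time_s: 17.98
ee_pos: [0.6698, 0.0279, 0.0648]
orientation: [0.0, 0.649, 0.761, 0.0]
force: [-0.2, -0.0, -1.4]
width: 0.0351
grip_force: 3.0
```

```bash
python3 - <<'E'
from h import *
tilt("w15"); s=ctrl.get_state(); print(s["width"],s["grip_force"])
E
```

```text
centre-TCP along x,z mm -18.1 4.0 v -0.6 theta 27.6 1-iou 0.036 area 8759 F [-0.2 -0.  -1.4] ee [0.6698 0.0279 0.0648]
0.034883803887713456 2.9592569544911385
```

Request:
arm_command:
  moves:
    - [0,0,0,0,0.5919]
    - [0,0,0,0,0.5919]
    - [0,0,0,0,0.5919]
    - [0,0,0,0,0.5919]

```text
time_s: 18.58
ee_pos: [0.6698, 0.0279, 0.0648]
orientation: [0.0, 0.649, 0.761, 0.0]
force: [-0.3, -0.3, -0.4]
width: 0.0346
grip_force: 2.1
```

```bash
python3 - <<'E'
from h import *
tilt("w16"); s=ctrl.get_state(); print(s["width"],s["grip_force"])
E
```

```text
centre-TCP along x,z mm -7.1 -10.8 v -0.1 theta 68.4 1-iou 0.01 area 5589 F [-0.3 -0.3 -0.4] ee [0.6698 0.0279 0.0648]
0.03495458500427659 2.11164403706789
```

Request:
arm_command:
  moves:
    - [0,0,0,0,0.592]
    - [0,0,0,0,0.592]
    - [0,0,0,0,0.592]

```text
time_s: 19.05
ee_pos: [0.6698, 0.0279, 0.0648]
orientation: [0.0, 0.649, 0.761, 0.0]
force: [0.9, -0.3, -1.6]
width: 0.0347
grip_force: 2.1
```

```bash
python3 - <<'E'
from h import *
tilt("w17"); s=ctrl.get_state(); print(s["width"],s["grip_force"])
E
```

```text
centre-TCP along x,z mm -11.6 -8.4 v -0.1 theta 57.9 1-iou 0.012 area 5668 F [ 0.9 -0.3 -1.6] ee [0.6698 0.0279 0.0648]
0.03457482553597132 2.111460864543915
```

Request:
arm_command:
  moves:
    - [0.5,-4,0,0,0.595]
    - [1,-8,0,0,0.595]
    - [1.5,-12,0,0,0.595]
    - [2,-15,-2,0,0.595]
    - [2,-15,-4,0,0.594]
    - [2,-15,-4,0,0.592]
    - [2,-15,-4,0,0.5917]
    - [2,-15,-4,0,0.5917]
    - [2,-15,-4,0,0.5917]

```text
time_s: 20.27
ee_pos: [0.6718, 0.013, 0.0609]
orientation: [0.0, 0.649, 0.761, 0.0]
force: [0.2, 0.6, -0.9]
width: 0.0349
grip_force: 1.8
```

```bash
python3 - <<'E'
from h import *
tilt("w18"); s=ctrl.get_state(); print(s["width"],s["grip_force"])
E
```

```text
centre-TCP along x,z mm -10.4 -10.7 v -0.1 theta 62.6 1-iou 0.014 area 5566 F [ 0.2  0.6 -0.9] ee [0.6718 0.013  0.0609]
0.03498677868843945 1.8137929402291775
```

Request:
arm_command:
  moves:
    - [0,0,0,0,0.5914]
    - [0,0,0,0,0.5914]
    - [0,0,0,0,0.5914]
    - [0,0,0,0,0.5914]

```text
time_s: 20.88
ee_pos: [0.6718, 0.0129, 0.0608]
orientation: [0.0, 0.649, 0.761, 0.0]
force: [0.5, 0.5, -0.3]
width: 0.0349
grip_force: 1.1
```

```bash
python3 - <<'E'
from h import *
tilt("w19"); s=ctrl.get_state(); print(s["width"],s["grip_force"])
E
```

```text
centre-TCP along x,z mm 0.4 -16.3 v -0.2 theta 92.0 1-iou 0.015 area 7303 F [ 0.5  0.5 -0.3] ee [0.6718 0.0129 0.0608]
0.03539347123854208 1.0910409316420555
```

Request:
arm_command:
  moves:
    - [0,0,0,0,0.6]
    - [0,0,0,0,0.6]
    - [0.2,-1.5,-1,0,0.6]
    - [0.2,-1.5,-3,0,0.6]
    - [0.2,-1.5,-5,0,0.6]
    - [0.2,-1.5,-6.5,0,0.6]
    - [0.2,-1.5,-6.5,0,0.6]

```text
time_s: 21.85
ee_pos: [0.6719, 0.0114, 0.0541]
orientation: [-0.0, 0.649, 0.761, -0.0]
force: [-0.3, -0.0, -1.0]
width: 0.0344
grip_force: 11.1
```

```bash
python3 - <<'E'
from h import *
tilt("w20"); s=ctrl.get_state(); print(s["width"],s["grip_force"],s["ft_torque"])
E
```

```text
centre-TCP along x,z mm -0.3 -17.4 v -0.3 theta 92.7 1-iou 0.012 area 7215 F [-0.3 -0.  -1. ] ee [0.6719 0.0114 0.0541]
0.03433420338734812 11.137818843126297 [-0.03156038 -0.02502953  0.05196846]
```

Request:
arm_command:
  moves:
    - [0,0,-1,0,0.6]
    - [0,0,-2,0,0.6]
    - [0,0,-3,0,0.6]
    - [0,0,-3,0,0.6]

```text
time_s: 22.45
ee_pos: [0.6721, 0.012, 0.052]
orientation: [-0.0, 0.649, 0.761, 0.0]
force: [-1.8, 0.1, 5.7]
width: 0.0344
grip_force: 11.5
```

Request:
arm_command:
  moves:
    - [0,0,-2,0,0.594]
    - [0,0,-2,0,0.588]
    - [0,0,-2,0,0.58]
    - [0,0,-2,0,0.55]
    - [0,0,-2,0,0.45]
    - [0,0,0,0,0.4]
    - [0,0,30,0,0.4]
    - [0,0,80,0,0.4]
    - [0,0,130,0,0.4]
    - [0,0,130,0,0.4]

```text
time_s: 23.7
ee_pos: [0.6752, 0.0123, 0.1864]
orientation: [0.003, 0.649, 0.76, 0.004]
force: [-0.1, -0.6, -0.8]
width: 0.0516
grip_force: 0.0
```

```bash
python3 - <<'E'
from h import *
np.set_printoptions(precision=4,suppress=True)
p=np.load("clamp.npy"); from scipy.optimize import minimize
save("wrist","w21")
for r in ctrl.cut_out("wrist","cap_c"):
    m=r["region"]
    def cost(q):
        a=np.array([q[2],q[3],1]);a/=np.linalg.norm(a); X=sil(np.array([q[0]/100,q[1]/100,.006])+.03*a,a,0); M=mask("wrist",X); return 1-(M&m).sum()/(M|m).sum()
    uv=np.argwhere(m).mean(0)[::-1]; x0=atz("wrist",uv,.036)*100; x0=[x0[0],x0[1],0,0]
    b=minimize(cost,x0,method="Nelder-Mead",options=dict(initial_simplex=np.array(x0)+np.array([[0]*4,[1,0,0,0],[0,1,0,0],[0,0,.2,0],[0,0,0,.2]])))
    l=W([0,0,-p[2]],[b.x[0]/100-p[0],b.x[1]/100-p[1],0])[0]*1000
    print(round(r["confidence"],2),uv,"local base",l[:2],"tilt",b.x[2:],"1-iou",b.fun)
print(ctrl.get_state()["ee_pos"])
k=ctrl.place_of("wrist","crank_knob")
for r in k[:1]: print("knob",atz("wrist",np.array(r["point"])*[640,480],.101))
for r in ctrl.place_of("wrist","wheel_axis")[:1]: print("axis",atz("wrist",np.array(r["point"])*[640,480],.1))
a=cv2.imread("pics/w21.png")[100:340,60:480]; cv2.imwrite("pics/w21c.png",cv2.resize(a,(790,451)))
E
```

```text
0.89 [292.5783 365.8582] local base [-146.8297  -50.5827] tilt [-0.0655  0.0853] 1-iou 0.11126893939393945
0.82 [214.6636 225.3139] local base [-0.6251 19.8867] tilt [0.034  0.0343] 1-iou 0.03796337650736936
0.56 [404.7433 229.5365] local base [  -0.6419 -147.385 ] tilt [-0.0359  0.0475] 1-iou 0.039731929152704626
0.55 [316.4059 226.637 ] local base [  1.3949 -69.1235] tilt [0.0074 0.0311] 1-iou 0.02528240989779451
[0.672  0.0112 0.1817]
knob [ 0.4647 -0.0832  0.101 ]
axis [ 0.4904 -0.0316  0.1   ]
```

View pics/w21c.png

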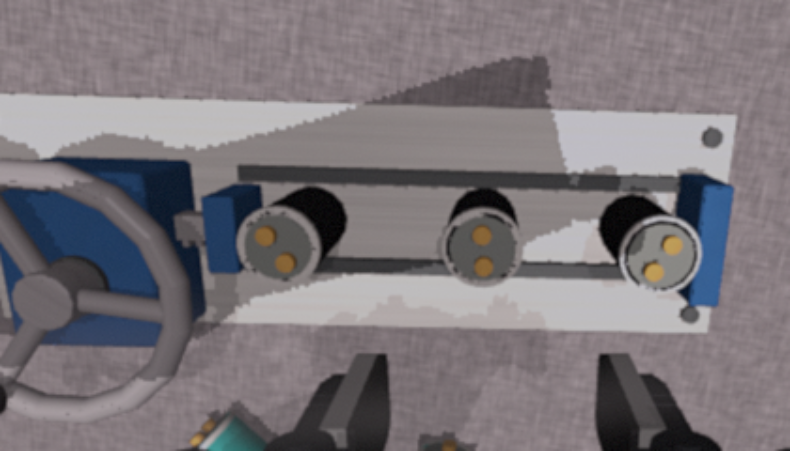

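Request:
arm_command:
  moves:
    - [-55,-25,20,0,0.45]
    - [-110,-50,20,0,0.45]
    - [-160,-72,20,0,0.45]
    - [-205,-92,20,0,0.45]
    - [-205,-92,20,0,0.45]
    - [-205,-92,20,0,0.45]

```text
time_s: 24.65
ee_pos: [0.4676, -0.0803, 0.2009]
orientation: [-0.0, 0.649, 0.761, 0.0]
force: [0.7, 0.0, 0.2]
width: 0.0471
grip_force: 0.0
```

```bash
python3 - <<'E'
from h import *
np.set_printoptions(precision=4,suppress=True)
ctrl.read_camera("wrist"); print(ctrl.get_state()["ee_pos"])
for q,z in (("crank_knob",.101),("wheel_axis",.1)):
    for r in ctrl.place_of("wrist",q)[:2]: uv=np.array(r["point"])*[640,480]; print(q,r["confidence"],uv,atz("wrist",uv,z))
m=ctrl.cut_out("wrist","crank_knob")
for r in m[:2]: print(r["confidence"],np.array(r["extent"])*[640,480,640,480],r["region"].sum())
save("wrist","w22")
E
```

```text
[ 0.4682 -0.08    0.201 ]
crank_knob 0.61 [316.8   243.504] [ 0.4656 -0.082   0.101 ]
wheel_axis 0.81 [362.304 182.592] [ 0.491  -0.0314  0.1   ]
0.78 [363.264 184.752 149.696 163.92 ] 9624
```

Request:
arm_command:
  moves:
    - [-2,-1.5,-55,0,0.45]
    - [-2,-1.5,-90,0,0.45]
    - [-2,-1.5,-112,0,0.45]
    - [-2,-1.5,-112,0,0.45]
    - [-2,-1.5,-112,0,0.85]
    - [-2,-1.5,-112,0,0.85]
    - [-2,-1.5,-112,0,0.85]
    - [-2,-1.5,-112,0,0.85]
  grip_force: 35

```text
time_s: 25.9
ee_pos: [0.466, -0.082, 0.0902]
orientation: [0.001, 0.649, 0.761, 0.001]
force: [0.2, 0.7, 6.5]
width: 0.021
grip_force: 34.6
```

```bash
python3 - <<'E'
from h import *
np.set_printoptions(precision=1,suppress=True)
s=ctrl.get_state(); e=s["ee_pos"]*1000; print(e,s["width"],s["force"])
a0=243.3; c=np.array([491,-32.]); k=e[:2]
# blend: circle r 54 about c, as shift from current
for i in range(1,40):
    a=np.radians(a0-10*i); t=c+54*np.array([np.cos(a),np.sin(a)]); print(i*10,(t-k).round(1).tolist(),end=" ")
    if i%6==0: print()
E
```

```text
[466.  -82.   90.2] 0.02102972700337226 [0.2 0.7 6.5]
10 [-7.3, 6.7] 20 [-14.3, 12.9] 30 [-20.1, 20.3] 40 [-24.6, 28.6] 50 [-27.5, 37.5] 60 [-28.9, 46.9] 
70 [-28.6, 56.3] 80 [-26.7, 65.5] 90 [-23.2, 74.2] 100 [-18.3, 82.2] 110 [-12.0, 89.3] 120 [-4.6, 95.1] 
130 [3.7, 99.6] 140 [12.6, 102.5] 150 [21.9, 103.9] 160 [31.3, 103.6] 170 [40.5, 101.7] 180 [49.3, 98.2] 
190 [57.3, 93.3] 200 [64.3, 87.0] 210 [70.1, 79.6] 220 [74.6, 71.3] 230 [77.6, 62.4] 240 [78.9, 53.1] 
250 [78.6, 43.7] 260 [76.7, 34.5] 270 [73.3, 25.7] 280 [68.3, 17.7] 290 [62.0, 10.7] 300 [54.7, 4.8] 
310 [46.4, 0.4] 320 [37.4, -2.6] 330 [28.1, -3.9] 340 [18.7, -3.7] 350 [9.5, -1.8] 360 [0.8, 1.7] 
370 [-7.3, 6.7] 380 [-14.3, 12.9] 390 [-20.1, 20.3]
```

Request:
arm_command:
  moves:
    - [0,0,2,0,0.85]
    - [-7,6.5,2,0,0.85]
    - [-14,13,2,0,0.85]
    - [-20,20,2,0,0.85]
    - [-24.5,28.5,2,0,0.85]
    - [-27.5,37.5,2,0,0.85]
    - [-29,47,2,0,0.85]
    - [-29,47,2,0,0.85]

```text
time_s: 26.9
ee_pos: [0.4379, -0.0333, 0.0907]
orientation: [0.0, 0.648, 0.761, 0.002]
force: [7.4, 0.4, -29.6]
width: 0.0206
grip_force: 35.6
```

Request:
arm_command:
  moves:
    - [1,0,-1.5,0,0.85]
    - [1,0,-1.5,0,0.85]

```text
time_s: 27.15
ee_pos: [0.438, -0.0344, 0.0904]
orientation: [0.001, 0.649, 0.761, 0.001]
force: [3.6, 2.1, -8.2]
width: 0.021
grip_force: 38.1
```

Request:
arm_command:
  moves:
    - [0.3,9.4,-0.5,0,0.85]
    - [2.2,18.6,-0.5,0,0.85]
    - [5.7,27.3,-0.5,0,0.85]
    - [10.6,35.3,-0.5,0,0.85]
    - [16.9,42.4,-0.5,0,0.85]
    - [24.3,48.2,-0.5,0,0.85]
    - [32.6,52.7,-0.5,0,0.85]
    - [41.5,55.6,-0.5,0,0.85]
    - [50.8,57,-0.5,0,0.85]
    - [50.8,57,-0.5,0,0.85]

```text
time_s: 28.4
ee_pos: [0.4874, 0.0193, 0.0903]
orientation: [0.001, 0.65, 0.76, -0.002]
force: [1.2, -5.8, 5.5]
width: 0.0208
grip_force: 39.3
```

Request:
arm_command:
  moves:
    - [9.4,-1.3,0,0,0.85]
    - [18.6,-3.2,0,0,0.85]
    - [27.4,-6.7,0,0,0.85]
    - [35.4,-11.6,0,0,0.85]
    - [42.4,-17.9,0,0,0.85]
    - [48.2,-25.3,0,0,0.85]
    - [52.7,-33.6,0,0,0.85]
    - [55.7,-42.5,0,0,0.85]
    - [57,-51.8,0,0,0.85]
    - [57,-51.8,0,0,0.85]

```text
time_s: 29.65
ee_pos: [0.5458, -0.0309, 0.0903]
orientation: [0.001, 0.65, 0.76, 0.0]
force: [3.1, -0.2, 5.7]
width: 0.0208
grip_force: 39.3
```

Request:
arm_command:
  moves:
    - [-0.3,-9.4,0,0,0.85]
    - [-2.2,-18.6,0,0,0.85]
    - [-5.6,-27.4,0,0,0.85]
    - [-10.6,-35.4,0,0,0.85]
    - [-16.9,-42.4,0,0,0.85]
    - [-24.2,-48.3,0,0,0.85]
    - [-32.5,-52.7,0,0,0.85]
    - [-41.5,-55.7,0,0,0.85]
    - [-50.8,-57,0,0,0.85]
    - [-50.8,-57,0,0,0.85]

```text
time_s: 30.9
ee_pos: [0.4926, -0.0886, 0.0902]
orientation: [0.0, 0.65, 0.76, -0.001]
force: [-1.4, -0.6, 12.5]
width: 0.0208
grip_force: 39.9
```

```bash
cat > c.py <<'E'
from h import *
from scipy.optimize import minimize
np.set_printoptions(precision=3,suppress=True)
p=np.load("clamp.npy")
for cam in("scene","top"):
  ctrl.read_camera(cam)
  for r in ctrl.cut_out(cam,"cap_c"):
    m=r["region"]; uv=np.argwhere(m).mean(0)[::-1]; x0=atz(cam,uv,.036)*100
    if abs(W([0,0,-p[2]],[x0[0]/100-p[0],x0[1]/100-p[1],0])[0][0])>.03: continue
    def cost(q):
        a=np.array([q[2],q[3],1]);a/=np.linalg.norm(a); M=mask(cam,sil(np.array([q[0]/100,q[1]/100,.006])+.03*a,a,0)); return 1-(M&m).sum()/(M|m).sum()
    x0=[x0[0],x0[1],0,0]
    b=minimize(cost,x0,method="Nelder-Mead",options=dict(initial_simplex=np.array(x0)+np.array([[0]*4,[1,0,0,0],[0,1,0,0],[0,0,.2,0],[0,0,0,.2]])))
    l=W([0,0,-p[2]],[b.x[0]/100-p[0],b.x[1]/100-p[1],0])[0]*1000
    print(cam,round(r["confidence"],2),"local",l[:2],"tilt",b.x[2:],"1-iou",b.fun,"area",m.sum())
  for r in ctrl.place_of(cam,"crank_knob")[:1]:
    K=atz(cam,np.array(r["point"])*[640,480],.101); print("knob",K)
E
python3 c.py
```

```text
scene 0.96 local [  -2.348 -150.377] tilt [0.04  0.086] 1-iou 0.08196721311475408 area 396
scene 0.75 local [   2.192 -109.052] tilt [0.039 0.042] 1-iou 0.07466063348416285 area 413
scene 0.71 local [ -0.042 -71.97 ] tilt [ 0.044 -0.002] 1-iou 0.08656036446469251 area 406
scene 0.3 local [ 21.178 -21.866] tilt [-0.145 -0.689] 1-iou 0.9331824678418295 area 8396
knob [ 0.493 -0.08   0.101]
top 0.71 local [  -0.657 -121.371] tilt [-0.219 -0.018] 1-iou 0.11382113821138207 area 236
top 0.64 local [ -2.788 -80.562] tilt [-0.093 -0.005] 1-iou 0.044117647058823484 area 265
top 0.53 local [  -1.695 -155.786] tilt [-0.099 -0.01 ] 1-iou 0.07638888888888884 area 271
knob [ 0.492 -0.082  0.101]
```

Request:
arm_command:
  moves:
    - [-9.4,0.2,-1,0,0.85]
    - [-18.6,2.1,-1,0,0.85]
    - [-27.3,5.6,-1,0,0.85]
    - [-32,8,-1,0,0.85]
    - [-35.4,10.6,-1,0,0.85]
    - [-35.4,10.6,-1,0,0.85]

```text
time_s: 31.95
ee_pos: [0.4619, -0.0795, 0.0901]
orientation: [0.004, 0.65, 0.76, 0.001]
force: [6.4, -5.0, 14.0]
width: 0.0209
grip_force: 40.2
```

Request:
arm_command:
  moves:
    - [-3,2.5,0,0,0.85]
    - [-5.5,4.5,0,0,0.85]
    - [-5.5,4.5,0,0,0.85]

```text
time_s: 32.33
ee_pos: [0.4617, -0.0792, 0.0903]
orientation: [0.008, 0.652, 0.758, 0.002]
force: [16.9, -16.1, 4.8]
width: 0.0208
grip_force: 39.3
```

Request:
arm_command:
  moves:
    - [5,-4,0,0,0.85]
    - [9,-7,0,0,0.85]
    - [9,-7,0,0,0.45]
    - [9,-7,0,0,0.45]
    - [9,-7,0,0,0.45]
    - [9,-7,30,0,0.45]
    - [9,-7,80,0,0.45]
    - [9,-7,120,0,0.45]
    - [-40,-80,150,0,0.45]
    - [-40,-150,150,0,0.45]
    - [-40,-150,150,0,0.45]
    - [-40,-150,150,0,0.45]

```text
time_s: 33.83
ee_pos: [0.4115, -0.2249, 0.2379]
orientation: [-0.0, 0.652, 0.759, -0.001]
force: [0.2, 0.5, 0.1]
width: 0.0472
grip_force: 0.0
```

```bash
python3 c.py
```

```text
scene 0.86 local [ -3.03  -82.602] tilt [0.047 0.087] 1-iou 0.13095238095238093 area 372
scene 0.8 local [   0.102 -118.603] tilt [0.02  0.057] 1-iou 0.055299539170506895 area 412
scene 0.64 local [  -2.087 -152.567] tilt [0.037 0.088] 1-iou 0.06744186046511624 area 402
knob [ 0.464 -0.079  0.101]
top 0.74 local [  -5.748 -168.14 ] tilt [-0.269  0.065] 1-iou 0.1411290322580645 area 229
top 0.72 local [ -1.962 -89.781] tilt [-0.113 -0.003] 1-iou 0.10144927536231885 area 255
top 0.54 local [   1.461 -129.38 ] tilt [-0.221 -0.012] 1-iou 0.16883116883116878 area 198
knob [ 0.464 -0.081  0.101]
```

```bash
python3 -c "
from plant import ctrl
print(ctrl.job_done())"
```

```text
the job is handed in; nothing more can be done
None
```

I stood the tipped capacitor upright in the lane between its neighbours and let go. I then turned the handwheel clockwise to its hard stop, about 6.95–7.0 rad by my estimate. The last camera check showed the three capacitors closed together and upright as far as it could resolve. I handed the job in at about 34 s, with no verdict returned.

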